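# Hang the check weight's latching hook on the load cell pin

## Task

The load cell on the stand is due for its calibration check: take the weight with the yellow hook out of the wooden tray and push the mouth of its hook down onto the load cell's grooved pin until the sprung latch flips shut behind the pin, and only then let go, so that the weight hangs freely and still on the pin. The latch takes a firm push, but the cell is delicate, so feel for it and never press on it harder than about 20 N (2 kg). Leave the other two weights, the jar and the timer where they are.

Things in the scene. Friction and masses are not known exactly. Their poses are not given: they have to be found in the camera images.
- load_cell: Load cell stand, fixed: grey base plate 190 x 110 x 10 mm; at x = +70 mm a 200 mm high aluminium column with a blue collar (66 mm square) clamped on it by hand; from the collar a beam cell 28 x 28 mm runs along -x to x = -43 mm, and from its end the level load pin on to x = -81 mm. The clamped height differs each time and is not in this pose. Origin: centre of the underside of the base; z up.
- groove (a point): Point on the base plate's top straight below the middle of the pin's groove; in the stand's frame at (-66, 0, 10) mm, axes as the stand, so the pin lies along x. The pin's axis is 145 to 159 mm above the worktop (see or feel where). The groove is 10 mm thick and 22 mm long, between a 17 mm shoulder and a 16 mm end collar. The beam's end is 23 mm from the middle, its top 14 mm above the pin's axis. The pin is rigid.
- check_weight: Steel check weight, about 0.56 kg, 166 mm high: a cylinder 56 mm in diameter and 29 mm high, a neck to 37 mm, above it a yellow hook of 12 mm round bar in the plane x-z: spine at x = +14.5 mm, arch over the top, short leg at x = -14.5 mm down to z = 80 mm. Stands in a tray compartment (floor 6.5 mm above the worktop), its x roughly to the robot's left. Origin: centre of its underside.
- grip (a point): Point in the hook's black moulded grip where fingers take it, on the axis of the weight, 151 mm above its underside; axes as the weight. The grip is a block 26 mm (x) by 16 mm (y), from 128 to 166 mm above the underside, on top of the arch, free all round.
- mouth (a point): Gap below the hook's short leg, on the weight's axis, 64 mm above its underside; axes as the weight. The gap is open to -x, +y and -y (the spine shuts +x): the pin, lying along the weight's y either way round, can come in level here with its axis 54 to 74 mm above the underside, and then rise into the throat (17 mm wide, between leg and spine) as the hook is lowered.
- hook_seat (a point): Where the 10 mm pin's axis lies when it is fully home against the top of the bowl: on the weight's axis, 113.5 mm above its underside, 37.5 mm below point grip and 49.5 mm above point mouth; axes as the weight.
- latch (a joint): Sprung safety latch in rad: 0 = shut, level across the throat 90 mm above the weight's underside; grows as its end swings up into the bowl, to 1.5. The pin lifts it as the hook is pressed down, against up to 12 N, more than the weight's own pull, over some 20 mm. Only in the last 2 mm or so before the pin is home does it snap down behind the pin, which then has 17 mm of play.
- weight_tray: Wooden tray 216 x 78 x 18 mm, fixed, with three compartments in a row along its x, centres at -68.5, 0 and 68.5 mm, walls 5 mm. Origin: centre of its underside.
- weight_mid: Plain steel knob weight, 46 mm in diameter, 48 mm high, stands in the tray; leave it. Origin: centre of its underside.
- weight_small: Plain steel knob weight, 34 mm in diameter, 44 mm high, stands in the tray; leave it. Origin: centre of its underside.
- jar_acid: White jar with red screw cap, 56 mm in diameter, 80 mm high; leave it. Origin: centre of its underside.
- timer: White bench timer 58 x 66 x 20 mm lying on the worktop; leave it. Origin: centre of its underside.
Not all that is in view belongs to the job. What is shaped like the check_weight but orange is not meant.

How it is judged:
By the outcome, as a careful person would: the job done as asked, in the order asked, and still so for the second after the job is handed in, with the robot touching nothing.
It also fails if it takes over 43 s, if anything falls off the work surface, if the arm or the gripper's body presses on something with over 40 N, if the wrist force passes 120 N, or if a joint passes its speed limit or range.

## Robot

A 6-joint arm with a two-finger parallel gripper is mounted at the origin on a cart in front of the work surface, level with it; the furniture and walls round the work are solid. World frame = base frame: x ahead of the robot, y to its left, z up, the work surface at z = 0. Lengths are in m, angles in degrees, forces in N, time in s.
With the tool pointing down it reaches from about 0.25 to 0.725 m from the base axis. Payload 9.7 kg.
Tool frame: the origin (TCP) lies at the very end of the fingers, on their centre line; the grasp point (between the pads) lies tcp_to_grasp behind it (tcp_to_grasp is the distance from the TCP to the grasp point, in m); z points along the fingers, y is the direction in which the jaws open and shut (so a half turn about z gives the same grasp; the last joint's range is limited). The gripper opens to 85 mm and grips with 20 to 120 N. Pads are 22 mm wide; open, the fingers measure 114 mm over their backs; the gripper's body (76 mm by 85 mm) begins 54 mm behind the grasp point. The pads swing forward as they close: fully open they stand 13 mm farther back than shut.
Start: joints at [65.833, 4.979, 10.078, 95.1, 0, 90], TCP at [0.225, 0.502, 0.231] pointing down, gripper open.
Joint ranges: [-179.16, 179.16], [-48.56, 103.87], [-65.8, 70.77], [-126.05, 130.52], [-82.76, 87.17], [-180, 180]. Speed limits (degrees/s): [127.2, 127.2, 147.25, 180, 180, 180].

## Interface

Orientations are given as [roll, pitch, yaw] about the fixed x, y, z axes, in that order (R = Rz(yaw) Ry(pitch) Rx(roll)).
In Python, from workcell import * gives the robot as it stands. The module is installed in compiled form; this text tells all that it offers.
- The arm moves only by the shell command python3 -m pendant 'ROWS' [FORCE]. ROWS is JSON, a list of rows, each a list of 3 entries, a list of its own where there are three numbers: the opening in per cent of the stroke, from 0 (shut) to 100 (fully open), then the shift along the world's x, y, z in mm, then the turn, a rotation vector about the world's x, y, z in degrees. A call has 1 to 20 rows; each row is the pose to reach, as a shift and turn from the pose measured when the call began; what a row does not reach only later rows make up. A row lasts 1/8 s, in which the tool goes at most 62.5 mm and 10.7 degrees, less where a joint would pass 70% of its speed; a pose out of reach is approached as far as the arm can. A call with a gripper value outside its range is refused whole. The fingers move at their own pace and stop on an object; FORCE is the grip in N (left out, the last holds). Time passes only in rows, so rows that repeat a pose let the fingers close. It gives the time, the measured TCP pose, the force and the opening at its end, in the units of the state.
- get_obs(): the state, without advancing time (a new reading comes with each control period).
- camera(name): name is "scene" or "top"; returns a dict with "img" (420x560x3 uint8, red, green, blue), "fx", "fy", "cx", "cy" (pixels), "k1" (the pictures are not rectified: a ray, as slopes to the right and down, at radius r is drawn at 1 + k1 r^2 times it, then the intrinsics apply), "cam_to_world" (4x4, takes a point from camera to world coordinates). Camera axes: x right, y down, z forward; pixel columns grow to the right and rows downward; lengths in m; the calibration is good to about 2 mm. A picture is of the moment at which its call begins. There is no depth.
- job_done(): hands the job in, once; it reports no verdict.
Trained networks look in a picture, given as the dict that the camera call returned (one of the last four; its "shot" number tells which), for a name from the list of things; names that differ only in an ending like _2 or _b are one class to them, and where a whole thing is asked for, a point or a joint stands for the part that bears it (a point fixed in the world has none). Each returns a list of dicts, best first, with "confidence" (0 to 1); they miss things now and then, are a little off and sometimes report something else, mostly with a low value. They report only what shows in the picture. A call takes as long as a camera call. They do not tell look-alikes from the thing itself.
- regions_of(picture, label): "region" (420x560 bool, what is visible of it).
- pinpoint(picture, label): "position" ([x, y, z] in m, in world coordinates, good to about 4 mm: a listed point, or the origin of a listed thing).
The state is a dict: "time": time; "q": joint angles; "qd": joint speeds; "joint_efforts": joint torques, N m; "ee_pos": TCP position; "tcp_rot": TCP orientation; "wrist_force": force on the tool from outside, world axes, zero at the start; "torque": the same for the moment, N m; "opening": finger opening in m.
Only numpy, scipy, OpenCV 4.12 (cv2) and the standard library are available. Lean on these libraries where they do the work, as an engineer would, in place of code of your own. Each camera call takes 0.05 s, during which the arm holds its last target. There are 200 camera calls.

## Working session

There is one attempt and no reset: what is moved stays moved. The work goes in short steps, Python scripts to look and compute and a shell command to move; the robot and the scene stay as the last step left them, time stands still between calls to the robot, and variables do not carry over. Pictures are saved under pics/ and viewed, about 8 in all and at most 12, crops included, and the job is handed in when it is done.

```bash
mkdir -p pics; cat > h.py <<'E'
from workcell import *
import numpy as np, cv2
def save(c,n,crop=None,s=1):
    im=c["img"][:,:,::-1]
    if crop: x0,y0,x1,y1=crop; im=im[y0:y1,x0:x1]
    cv2.imwrite("pics/"+n,cv2.resize(im,None,fx=s,fy=s,interpolation=cv2.INTER_CUBIC))
def proj(c,P):
    T=np.linalg.inv(c["cam_to_world"]);p=T[:3,:3]@np.array(P,float)+T[:3,3]
    a=p[:2]/p[2];a=a*(1+c["k1"]*(a@a));return np.array([c["fx"]*a[0]+c["cx"],c["fy"]*a[1]+c["cy"]])
def ray(c,u,v):
    d=np.array([(u-c["cx"])/c["fx"],(v-c["cy"])/c["fy"]]);a=d.copy()
    for _ in range(20):a=d/(1+c["k1"]*(a@a))
    R=np.array(c["cam_to_world"]);return R[:3,3],R[:3,:3]@np.array([a[0],a[1],1])
def tri(rs):
    A=np.zeros((3,3));b=np.zeros(3)
    for o,d in rs:
        d=d/np.linalg.norm(d);M=np.eye(3)-np.outer(d,d);A+=M;b+=M@o
    return np.linalg.solve(A,b)
E
python3 - <<'E'
from h import *
o=get_obs();print({k:np.round(v,3).tolist() for k,v in o.items()})
try: print(tcp_to_grasp)
except Exception as e: print(e)
cs={n:camera(n) for n in("scene","top")}
for n,c in cs.items():
    save(c,n+".png",None,1.4); print(n,np.round(c["cam_to_world"],3).tolist(),c["fx"],c["k1"])
    for l in["load_cell","groove","check_weight","grip","mouth","hook_seat","weight_tray","weight_mid","weight_small","jar_acid","timer"]:
        print(l,[(np.round(r["position"],3).tolist(),round(r["confidence"],2),np.round(proj(c,r["position"])*1.4).tolist()) for r in pinpoint(c,l)][:3])
E
```

```text
{'time': 0.0, 'q': [65.834, 5.013, 10.034, 95.099, -0.002, 90.0], 'qd': [0.029, 0.031, -0.013, 0.033, 0.017, -0.019], 'joint_efforts': [0.001, -52.04, 46.479, 0.017, 0.0, -0.0], 'ee_pos': [0.225, 0.502, 0.231], 'tcp_rot': [-179.921, 0.002, 155.834], 'wrist_force': [-0.458, 0.276, -0.107], 'torque': [-0.005, 0.008, -0.02], 'opening': 0.085}
0.0187
scene [[0.897, -0.211, 0.389, 0.178], [-0.442, -0.462, 0.769, -0.584], [0.018, -0.861, -0.508, 0.551], [0.0, 0.0, 0.0, 1.0]] 428.16582062629885 -0.07007458455865935
load_cell [([0.598, -0.168, 0.004], 0.77, [533.0, 436.0])]
groove [([0.538, -0.159, 0.007], 0.94, [491.0, 444.0]), ([0.666, 0.035, -0.0], 0.37, [488.0, 341.0])]
check_weight [([0.55, 0.156, 0.006], 0.91, [388.0, 316.0]), ([0.482, 0.269, 0.002], 0.71, [325.0, 295.0]), ([0.378, 0.28, -0.001], 0.59, [266.0, 306.0])]
grip [([0.375, 0.269, 0.15], 0.81, [258.0, 229.0]), ([0.477, 0.269, 0.154], 0.7, [319.0, 216.0]), ([0.553, 0.156, 0.16], 0.6, [391.0, 231.0])]
mouth [([0.48, 0.27, 0.058], 0.95, [322.0, 267.0]), ([0.549, 0.157, 0.07], 0.75, [388.0, 282.0]), ([0.379, 0.276, 0.062], 0.64, 
[... 1198 characters left out ...]
271.0, 318.0])]
mouth [([0.482, 0.268, 0.061], 0.83, [285.0, 320.0]), ([0.552, 0.159, 0.072], 0.79, [349.0, 279.0]), ([0.38, 0.275, 0.066], 0.78, [279.0, 381.0])]
hook_seat [([0.376, 0.276, 0.117], 0.96, [272.0, 384.0]), ([0.551, 0.154, 0.119], 0.87, [349.0, 275.0]), ([0.477, 0.264, 0.115], 0.74, [280.0, 321.0])]
weight_tray [([0.483, 0.146, 0.001], 0.92, [359.0, 322.0])]
weight_mid [([0.409, 0.139, 0.003], 0.81, [363.0, 363.0]), ([0.551, 0.155, 0.121], 0.25, [348.0, 275.0])]
weight_small [([0.484, 0.148, 0.004], 0.47, [358.0, 321.0])]
jar_acid [([0.668, 0.031, 0.002], 0.69, [422.0, 221.0]), ([0.48, 0.149, 0.005], 0.44, [357.0, 323.0])]
timer [([0.391, -0.016, -0.004], 0.69, [449.0, 374.0])]
```

View pics/scene.png

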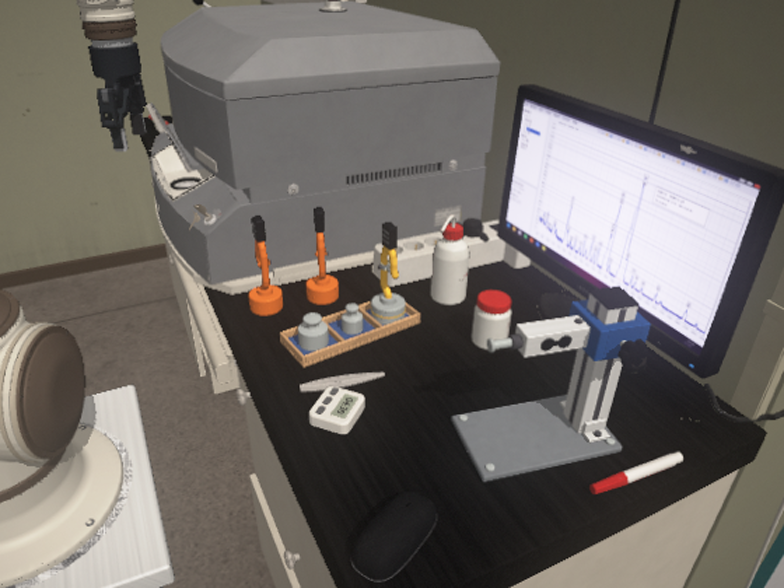

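View pics/top.png

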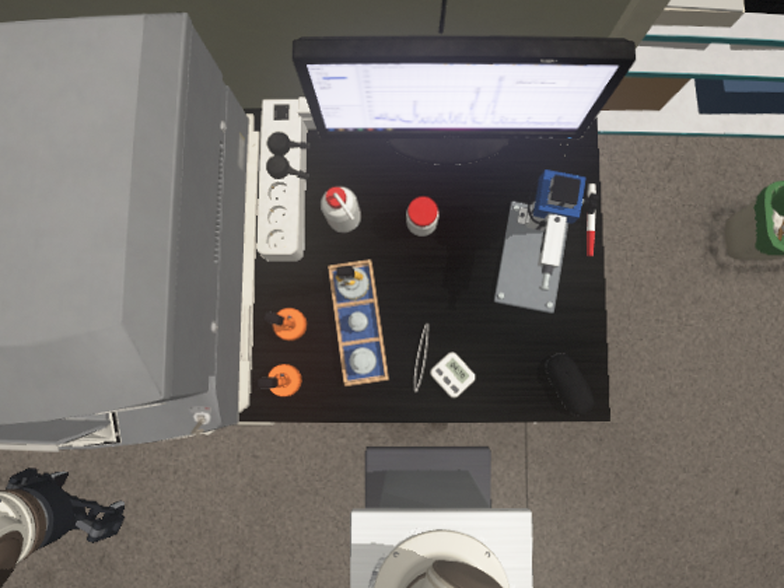

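Yellow-hooked weight stands in the tray's far compartment (scene ≈(388,270), top ≈(352,280)); the pin tip is at scene ≈(495,345), top ≈(545,285). Next I fit the weight's yaw on the yellow pixels, and crop the pin.

```bash
cat > fit.py <<'E'
from h import *
from scipy.optimize import minimize
def hookpts():
    p=[(14.5*t,0,43) for t in np.linspace(0,1,8)]+[(14.5,0,z) for z in np.arange(43,111,2)]
    p+=[(14.5*np.cos(a),0,110+14.5*np.sin(a)) for a in np.linspace(0,np.pi,16)]+[(-14.5,0,z) for z in np.arange(110,85,-2)]
    return np.array(p)/1000
BL=np.array([(x,y,z) for x in(-13,13) for y in(-8,8) for z in(128,166)])/1000
def place(P,s):
    c,n=np.cos(s[2]),np.sin(s[2]);return P@np.array([[c,n,0],[-n,c,0],[0,0,1]])+[s[0],s[1],.0065]
def render(c,s,S=3):
    m=np.zeros((420*S,560*S),np.uint8)
    T=np.linalg.inv(c["cam_to_world"])
    for P in place(hookpts(),s):
        d=(T[:3,:3]@P+T[:3,3])[2];q=proj(c,P)*S+S/2
        cv2.circle(m,tuple(int(v) for v in np.round(q*16)),int(16*S*.006*c["fx"]/d),255,-1,shift=4)
    h=cv2.convexHull(np.array([proj(c,P)*S+S/2 for P in place(BL,s)]).astype(np.int32))
    cv2.fillConvexPoly(m,h,0)
    return cv2.resize(m,(560,420),interpolation=cv2.INTER_AREA)/255.
def yellow(c):
    H=cv2.cvtColor(c["img"],cv2.COLOR_RGB2HSV);return cv2.inRange(H,(19,120,80),(35,255,255))/255.
E
python3 - <<'E'
from fit import *
cs=[camera("scene"),camera("top")]
ms=[]
for c in cs:
    m=yellow(c);w=np.zeros_like(m);u,v=proj(c,(.552,.156,.09)).astype(int);w[v-50:v+50,u-40:u+40]=1;ms.append(m*w)
    print(m.sum(),(m*w).sum())
def cost(s,which=(0,1)): return sum(((cv2.GaussianBlur(render(cs[i],s),(0,0),.8)-cv2.GaussianBlur(ms[i],(0,0),.8))**2).sum() for i in which)
res=[]
for y in range(30,170,20):
    r=minimize(cost,[.552,.156,np.radians(y)],method="Nelder-Mead",options=dict(initial_simplex=[[.552,.156,np.radians(y)],[.556,.156,np.radians(y)],[.552,.160,np.radians(y)],[.552,.156,np.radians(y+12)]],maxiter=70))
    res.append((r.fun,r.x));print(y,round(r.fun,1),np.round(r.x[:2],4),np.degrees(r.x[2]).round(1))
s=min(res,key=lambda r:r[0])[1]
tiles=[]
for c,k in zip(cs,(0,1)):
    for tgt,hw in(((.552,.156,.09),40),((.55,-.16,.15),40)):
        u,v=proj(c,tgt).astype(int);im=c["img"][v-hw:v+hw,u-hw:u+hw,::-1].copy()
        im=cv2.resize(im,None,fx=4.9,fy=4.9,interpolation=cv2.INTER_CUBIC)[:,:392]
        if tgt[1]>0:
            for e in BL: 
                q=(proj(c,place(e[None],s)[0])-[u-hw,v-hw]+.5)*4.9;cv2.circle(im,tuple(q.astype(int)),3,(0,0,255),-1)
        print(k,tgt,u-hw,v-hw);tiles.append(cv2.resize(im,(392,300)) if 0 else im)
big=np.vstack([np.hstack(tiles[:2]),np.hstack(tiles[2:])])
cv2.imwrite("pics/c1.png",cv2.resize(big,(600,600),interpolation=cv2.INTER_AREA))
E
```

```text
253.0 253.0
41.0 41.0
30 141.6 [0.5506 0.1615] 32.7
50 141.6 [0.5505 0.1615] 32.7
70 69.4 [0.5499 0.1569] 95.7
90 67.5 [0.5508 0.158 ] 95.0
110 67.9 [0.5504 0.1583] 96.3
130 68.5 [0.551  0.1592] 95.7
150 67.5 [0.5508 0.158 ] 94.9
0 (0.552, 0.156, 0.09) 238 154
0 (0.55, -0.16, 0.15) 326 209
1 (0.552, 0.156, 0.09) 209 157
1 (0.55, -0.16, 0.15) 350 154
```

View pics/c1.png

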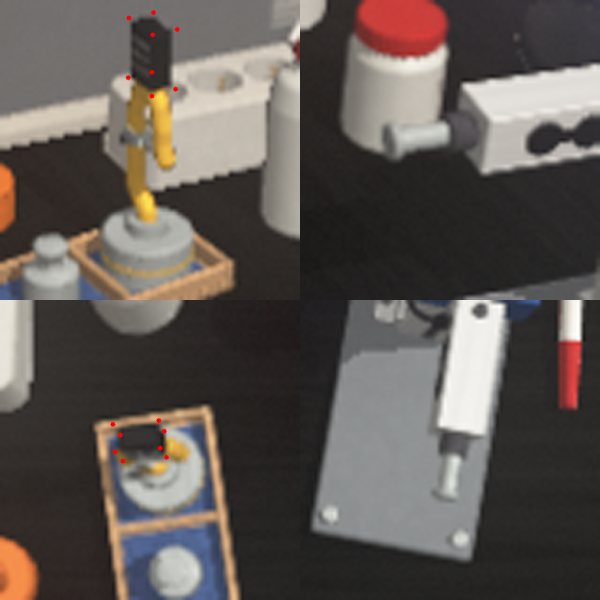

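The crops show spine left and leg right (heading ≈95–96°). For the pin: end collar at about (390,140) and beam-end corners (462,87)/(490,108) in the scene crop; (443,490) and (440,431)/(485,437) in the top crop. Now triangulating.

```bash
python3 - <<'E'
from h import *
s=camera("scene");t=camera("top")
S=lambda x,y:ray(s,(x-300)/3.75+326-.5,y/3.75+209-.5)
T=lambda x,y:ray(t,(x-300)/3.75+350-.5,(y-300)/3.75+154-.5)
pts={}
for n,a,b in(("A",(462,87),(440,431)),("B",(490,108),(485,437)),("collar",(393,140),(444,488)),("groove",(420,136),(450,470))):
    rs=[S(*a),T(*b)];P=tri(rs);e=[np.linalg.norm(np.cross(P-o,d/np.linalg.norm(d))) for o,d in rs];pts[n]=P;print(n,P.round(4),np.round(e,4))
m=(pts["A"]+pts["B"])/2;print("beam end mid",m,"pin z",m[2]-.014)
# base plate corners from region -> yaw
r=regions_of(t,"load_cell")
print([ (np.round(q["position"],4)) for c in(s,t) for q in pinpoint(c,"load_cell")[:1]+pinpoint(c,"groove")[:1]])
# overlay check for candidate pose
for yaw in(-6,-8,-10,-12):
  u=np.array([np.cos(np.radians(yaw)),np.sin(np.radians(yaw)),0]);v=np.array([-u[1],u[0],0])
  o=np.array([.5995,-.1675,0])
  print(yaw,[np.round((proj(t,o+a*u+b*v+[0,0,.01])-[350,154]+.5)*3.75+[300,300]).tolist() for a,b in((-.095,.055),(-.095,-.055),(.095,.055),(-.066,0))])
g=cv2.cvtColor(t["img"],cv2.COLOR_RGB2GRAY)[140:235,345:420]
cv2.imwrite("pics/c2.png",cv2.resize(t["img"][135:235,345:425,::-1],None,fx=6,fy=6,interpolation=cv2.INTER_CUBIC))
E
```

```text
A [ 0.5603 -0.1465  0.1732] [0.0002 0.0002]
B [ 0.5557 -0.1708  0.1791] [0.0001 0.0001]
collar [ 0.5273 -0.15    0.1584] [0.0021 0.0021]
groove [ 0.5379 -0.1537  0.1596] [0.0018 0.0018]
beam end mid [ 0.55803455 -0.15868976  0.17615816] pin z 0.16215816478171066
[array([ 0.6015, -0.1653,  0.0043]), array([ 0.536 , -0.1582,  0.0078]), array([ 0.5988, -0.1664,  0.0022])]
-6 [[323.0, 544.0], [486.0, 561.0], [346.0, 269.0], [408.0, 509.0]]
-8 [[318.0, 540.0], [481.0, 563.0], [351.0, 267.0], [405.0, 509.0]]
-10 [[314.0, 537.0], [476.0, 565.0], [356.0, 265.0], [401.0, 509.0]]
-12 [[310.0, 533.0], [470.0, 567.0], [361.0, 263.0], [398.0, 508.0]]
```

View pics/c2.png

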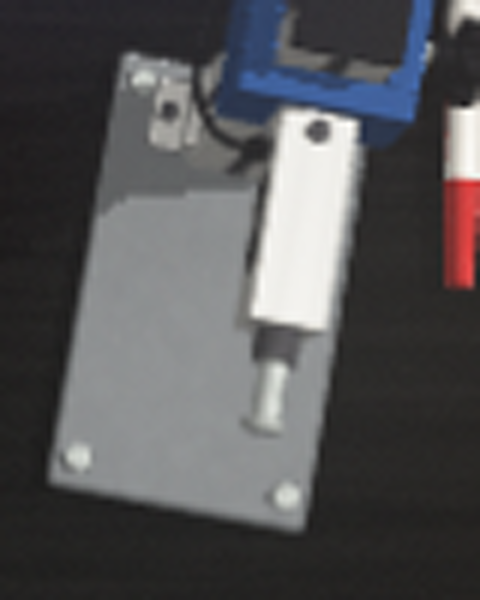

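```bash
python3 - <<'E'
from h import *
from scipy.optimize import least_squares
s=camera("scene");t=camera("top")
obs=[]
for c,l in((t,[((50,484),(-95,55)),((303,531),(-95,-55)),((122,52),(95,55))]),(s,[((452,415),(-95,55)),((488,478),(-95,-55)),((620,446),(95,-55))])):
    for p,m in l:
        px=np.array(p)/6+[345,135]-.5 if c is t else np.array(p)/1.4-.5
        obs.append((c,px,np.array(m)/1000))
def W(p,a,b,z):
    cy,sy=np.cos(p[2]),np.sin(p[2]);return np.array([p[0]+cy*a-sy*b,p[1]+sy*a+cy*b,z])
f=lambda p:np.concatenate([proj(c,W(p,*m,.01))-px for c,px,m in obs])
r=least_squares(f,[.6,-.167,-.18]);p=r.x;print(p[:2],np.degrees(p[2]),r.fun.round(1))
print("groove",W(p,-.066,0,.01))
S=lambda x,y:np.array([(x-300)/3.75+326-.5,y/3.75+209-.5]);T=lambda x,y:np.array([x/6+345-.5,y/6+135-.5])
for z in(.145,.150,.155,.159):
    q=[(s,W(p,-.081,0,z),S(387,140)),(s,W(p,-.043,.014,z+.014),S(462,87)),(s,W(p,-.043,-.014,z+.014),S(490,108)),(s,W(p,-.043,.014,z-.014),S(466,155)),(t,W(p,-.043,.014,z+.014),T(250,321)),(t,W(p,-.043,-.014,z+.014),T(323,331)),(t,W(p,-.081,0,z),T(263,428))]
    print(z,[(px-proj(c,P)).round(1).tolist() for c,P,px in q])
E
```

```text
[ 0.60265594 -0.16538959] -9.898187344575463 [-0.4  0.3  0.5 -0.1 -1.3 -0.3 -0.6  0.5 -1.9  0.2  2.9 -0.5]
groove [ 0.53763836 -0.15404432  0.01      ]
0.145 [[-0.2, -7.9], [0.9, -6.3], [0.3, -10.6], [4.1, -2.1], [1.8, -0.3], [1.4, -0.9], [1.6, -1.4]]
0.15 [[-0.5, -5.4], [0.5, -3.7], [-0.1, -8.0], [3.8, 0.3], [1.3, 0.0], [0.8, -0.5], [1.1, -1.1]]
0.155 [[-0.8, -2.8], [0.1, -1.1], [-0.6, -5.4], [3.4, 2.8], [0.8, 0.4], [0.2, -0.1], [0.6, -0.9]]
0.159 [[-1.1, -0.7], [-0.2, 1.0], [-0.9, -3.3], [3.1, 4.8], [0.4, 0.7], [-0.2, 0.2], [0.1, -0.6]]
```

```bash
python3 -m pendant '[[100,[0,-40,10],[0,0,5]],[100,[0,-90,20],[0,0,10]],[100,[0,-145,20],[0,0,15]],[100,[0,-200,20],[0,0,20]],[100,[10,-250,20],[0,0,25]],[100,[50,-280,20],[0,0,30]],[100,[100,-300,20],[0,0,30]],[100,[150,-310,20],[0,0,30]],[100,[200,-320,20],[0,0,30]],[100,[250,-330,20],[0,0,30]],[100,[295,-338,10],[0,0,30]],[100,[326,-344,0],[0,0,30]],[100,[326,-344,0],[0,0,30]],[100,[326,-344,0],[0,0,30]]]' 60; python3 - <<'E'
from h import *
o=get_obs();print(o["q"],o["ee_pos"],o["tcp_rot"])
for n in("scene","top"):
    c=camera(n)
    for l in("grip","mouth","hook_seat","check_weight"):print(n,l,[(np.round(r["position"],3).tolist(),round(r["confidence"],2)) for r in pinpoint(c,l) if abs(r["position"][0]-.55)<.03])
E
```

```text
time: 3.5
ee_pos: [0.5507, 0.1579, 0.2315]
tcp_rot: [180.0, -0.0, -174.2]
wrist_force: [-0.0, 0.5, 0.7]
opening: 0.086
[1.59911817e+01 8.20644652e+00 1.36323874e+01 9.54458872e+01
 6.66803744e-03 1.01615244e+01] [0.55070041 0.15785358 0.23149376] [ 1.79996956e+02 -2.08098866e-02 -1.74170343e+02]
scene grip [([0.555, 0.158, 0.159], 0.85)]
scene mouth [([0.55, 0.156, 0.07], 0.75)]
scene hook_seat [([0.55, 0.153, 0.119], 0.68)]
scene check_weight [([0.552, 0.157, 0.008], 0.78)]
top grip []
top mouth []
top hook_seat []
top check_weight []
```

```bash
python3 -m pendant '[[100,[1,-1,-30],[0,0,0]],[100,[1,-1,-60],[0,0,0]],[70,[1,-1,-80],[0,0,0]],[60,[1,-1,-92],[0,0,0]],[60,[1,-1,-92],[0,0,0]],[0,[1,-1,-92],[0,0,0]],[0,[1,-1,-92],[0,0,0]],[0,[1,-1,-92],[0,0,0]],[0,[1,-1,-92],[0,0,0]],[0,[1,-1,-92],[0,0,0]]]' 60; python3 - <<'E'
from h import *
c=camera("scene");save(c,"g.png",(190,110,340,240),4)
E
```

```text
time: 5.25
ee_pos: [0.5526, 0.1569, 0.1407]
tcp_rot: [180.0, 0.1, -174.2]
wrist_force: [-0.3, -1.4, 5.6]
opening: 0.0248
```

View pics/g.png

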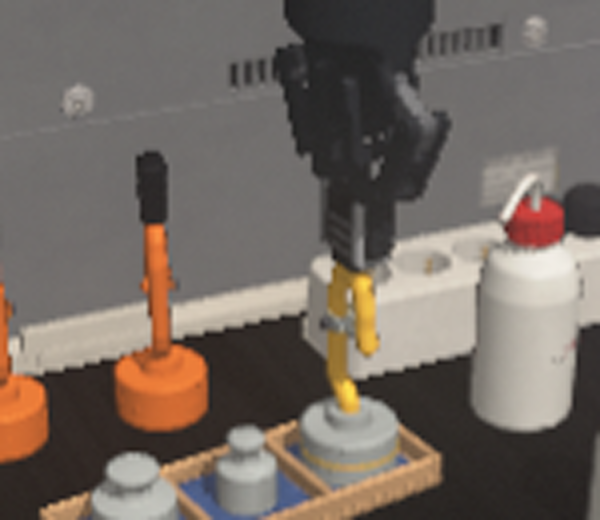

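```bash
python3 -m pendant '[[0,[0,0,4],[0,0,0]],[0,[0,0,15],[0,0,0]],[0,[0,0,35],[0,0,0]],[0,[0,0,60],[0,0,0]],[0,[0,0,80],[0,0,0]],[0,[0,0,87],[0,0,0]],[0,[0,-15,87],[0,0,0]],[0,[0,-45,87],[0,0,-3]],[0,[-2,-85,87],[0,0,-6]],[0,[-3,-125,87],[0,0,-9]],[0,[-4,-165,87],[0,0,-12]],[0,[-4,-205,87],[0,0,-15]],[0,[-4,-235,87],[0,0,-15.7]],[0,[-4,-250,87],[0,0,-15.7]],[0,[-4,-254,87],[0,0,-15.7]],[0,[-4,-254,87],[0,0,-15.7]],[0,[-4,-254,87],[0,0,-15.7]]]' 80; python3 - <<'E'
from h import *
print(get_obs()["q"].round(1))
for n in("scene","top"):
    c=camera(n);u,v=proj(c,(.548,-.12,.14)).astype(int);print(n,u,v)
    save(c,n+"2.png",(u-55,v-50,u+55,v+50),5)
    for l in("grip","mouth","hook_seat","check_weight","groove"):print(n,l,[(np.round(r["position"],3).tolist(),round(r["confidence"],2)) for r in pinpoint(c,l) if r["position"][1]<0])
E
```

```text
time: 7.42
ee_pos: [0.5486, -0.0963, 0.2277]
tcp_rot: [180.0, 0.1, 170.2]
wrist_force: [-0.3, -0.6, -5.7]
opening: 0.0248
[-10.    5.7  10.5  94.6   0.   -0.2]
scene 350 241
scene grip [([0.548, -0.097, 0.245], 0.65)]
scene mouth [([0.545, -0.094, 0.158], 0.76)]
scene hook_seat [([0.547, -0.097, 0.209], 0.63)]
scene check_weight [([0.547, -0.098, 0.091], 0.56)]
scene groove [([0.535, -0.16, 0.01], 0.97)]
top 371 196
top grip [([0.552, -0.098, 0.243], 0.95)]
top mouth [([0.548, -0.094, 0.156], 0.69)]
top hook_seat [([0.551, -0.1, 0.207], 0.88)]
top check_weight [([0.546, -0.099, 0.095], 0.81)]
top groove [([0.532, -0.156, 0.008], 0.72)]
```

View pics/scene2.png

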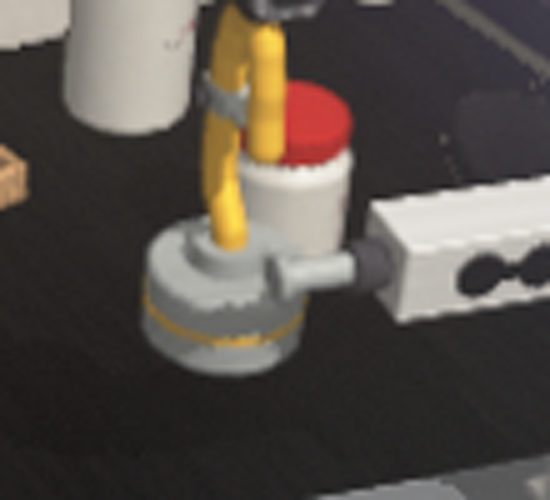

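Weight hangs upright from the gripper (scene crop: hook mouth level with the pin's collar at (285,277)). Now the level approach.

```bash
python3 -m pendant '[[0,[-2,-10,0],[0,0,0]],[0,[-4,-22,0],[0,0,0]],[0,[-6,-34,0],[0,0,0]],[0,[-8,-44,0],[0,0,0]],[0,[-10,-50,0],[0,0,0]],[0,[-10.5,-54,0],[0,0,0]],[0,[-11,-57,0],[0,0,0]],[0,[-11,-57,0],[0,0,0]]]'; python3 - <<'E'
from h import *
o=get_obs();print(o["wrist_force"].round(2),o["torque"].round(3),o["ee_pos"].round(4))
c=camera("scene");u,v=proj(c,(.54,-.15,.15)).astype(int);print(u,v)
save(c,"in.png",(u-50,v-50,u+50,v+50),5)
E
```

```text
time: 9.02
ee_pos: [0.5376, -0.1541, 0.2277]
tcp_rot: [180.0, 0.1, 170.1]
wrist_force: [-0.1, -0.8, -5.9]
opening: 0.0247
[-0.12 -0.81 -5.94] [ 0.031 -0.003  0.035] [ 0.5376 -0.1541  0.2277]
357 247
```

View pics/in.png

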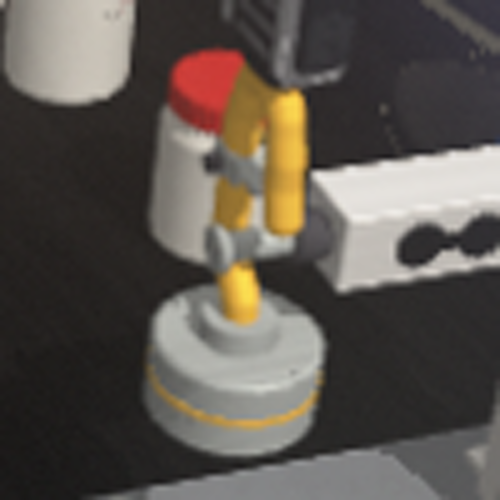

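The pin's collar (222,245) sits just below the leg's tip (285,225), and the hook plane falls within the groove. Now I feel for the spine sideways to centre the throat.

```bash
python3 -m pendant '[[0,[-0.2,-1,0],[0,0,0]],[0,[-0.4,-2,0],[0,0,0]],[0,[-0.4,-2,0],[0,0,0]]]'; python3 -m pendant '[[0,[-0.1,-0.8,0],[0,0,0]],[0,[-0.2,-1.5,0],[0,0,0]],[0,[-0.2,-1.5,0],[0,0,0]]]'
```

```text
time: 9.45
ee_pos: [0.5372, -0.156, 0.2277]
tcp_rot: [180.0, 0.1, 170.1]
wrist_force: [0.3, 0.2, -6.6]
opening: 0.0249
time: 9.82
ee_pos: [0.5371, -0.1575, 0.2277]
tcp_rot: [180.0, 0.1, 170.1]
wrist_force: [0.5, 0.5, -5.2]
opening: 0.0246
```

```bash
python3 -m pendant '[[0,[-0.1,-0.8,0],[0,0,0]],[0,[-0.2,-1.5,0],[0,0,0]],[0,[-0.2,-1.5,0],[0,0,0]]]'; python3 -m pendant '[[0,[-0.1,-0.6,0],[0,0,0]],[0,[-0.2,-1,0],[0,0,0]],[0,[-0.2,-1,0],[0,0,0]]]'
```

```text
time: 10.2
ee_pos: [0.5369, -0.1587, 0.2277]
tcp_rot: [179.9, 0.1, 170.2]
wrist_force: [-0.3, 3.5, -6.3]
opening: 0.0245
time: 10.58
ee_pos: [0.5368, -0.1591, 0.2277]
tcp_rot: [179.9, 0.1, 170.2]
wrist_force: [1.3, 5.7, -6.2]
opening: 0.0247
```

Spine contact found at y≈-0.1582, so the centred position is y≈-0.1547 (agrees with vision). Centre and lower.

```bash
python3 -m pendant '[[0,[0.4,2.4,0],[0,0,0]],[0,[0.8,4.4,0],[0,0,0]],[0,[0.8,4.4,-4],[0,0,0]],[0,[0.8,4.4,-9],[0,0,0]],[0,[0.8,4.4,-14],[0,0,0]],[0,[0.8,4.4,-14],[0,0,0]]]'; python3 -m pendant '[[0,[0,0,-2],[0,0,0]],[0,[0,0,-4],[0,0,0]],[0,[0,0,-6],[0,0,0]],[0,[0,0,-6],[0,0,0]]]';python3 -m pendant '[[0,[0,0,-2],[0,0,0]],[0,[0,0,-4],[0,0,0]],[0,[0,0,-4],[0,0,0]]]'
```

```text
time: 11.32
ee_pos: [0.5373, -0.1547, 0.213]
tcp_rot: [179.9, 0.1, 170.2]
wrist_force: [0.5, 1.0, -5.5]
opening: 0.025
time: 11.82
ee_pos: [0.5374, -0.1546, 0.2073]
tcp_rot: [179.8, 0.1, 170.2]
wrist_force: [0.2, 1.7, -1.4]
opening: 0.025
time: 12.2
ee_pos: [0.5376, -0.1547, 0.2036]
tcp_rot: [179.9, 0.2, 170.2]
wrist_force: [-1.1, -0.1, 2.4]
opening: 0.0248
```

```bash
python3 -m pendant '[[0,[0,0,-2],[0,0,0]],[0,[0,0,-4],[0,0,0]],[0,[0,0,-4],[0,0,0]]]';python3 -m pendant '[[0,[0,0,-2],[0,0,0]],[0,[0,0,-4],[0,0,0]],[0,[0,0,-4],[0,0,0]]]'
```

```text
time: 12.58
ee_pos: [0.5378, -0.1543, 0.1995]
tcp_rot: [179.8, 0.2, 170.2]
wrist_force: [2.0, 3.8, 1.0]
opening: 0.0248
time: 12.95
ee_pos: [0.5379, -0.1539, 0.1949]
tcp_rot: [179.7, 0.1, 170.2]
wrist_force: [2.2, 5.1, 0.4]
opening: 0.0246
```

```bash
python3 -m pendant '[[0,[0,0,-2],[0,0,0]],[0,[0,0,-4],[0,0,0]],[0,[0,0,-4],[0,0,0]]]'
```

```text
time: 13.32
ee_pos: [0.5377, -0.1537, 0.1902]
tcp_rot: [179.7, 0.1, 170.2]
wrist_force: [1.2, 4.9, -2.0]
opening: 0.0247
```

```bash
python3 -m pendant '[[0,[0,-0.5,-2],[0,0,0]],[0,[0,-0.8,-4],[0,0,0]],[0,[0,-0.8,-4],[0,0,0]]]';python3 -m pendant '[[0,[0,0,-1.5],[0,0,0]],[0,[0,0,-3],[0,0,0]],[0,[0,0,-3],[0,0,0]]]'
```

```text
time: 13.7
ee_pos: [0.5375, -0.1543, 0.1854]
tcp_rot: [179.7, 0.0, 170.2]
wrist_force: [1.6, 5.6, -3.6]
opening: 0.0249
time: 14.08
ee_pos: [0.537, -0.1539, 0.1808]
tcp_rot: [179.6, -0.1, 170.2]
wrist_force: [1.6, 4.9, -7.8]
opening: 0.0251
```

```bash
python3 -m pendant '[[0,[0,0,-0.8],[0,0,0]],[0,[0,0,-1.5],[0,0,0]],[0,[0,0,-1.5],[0,0,0]]]'
```

```text
time: 14.45
ee_pos: [0.5366, -0.1544, 0.1791]
tcp_rot: [179.7, -0.2, 170.2]
wrist_force: [-1.8, -1.1, -3.1]
opening: 0.025
```

```bash
python3 -m pendant '[[0,[0,0,-0.8],[0,0,0]],[0,[0,0,-1.2],[0,0,0]],[0,[0,0,-1.2],[0,0,0]]]'
```

```text
time: 14.82
ee_pos: [0.5367, -0.1545, 0.1789]
tcp_rot: [179.7, -0.1, 170.2]
wrist_force: [-3.4, 0.7, 4.5]
opening: 0.0247
```

```bash
python3 -m pendant '[[0,[0,0,-0.8],[0,0,0]],[0,[0,0,-1.2],[0,0,0]],[0,[0,0,-1.2],[0,0,0]]]'; python3 - <<'E'
from h import *
c=camera("scene");u,v=proj(c,(.54,-.15,.14)).astype(int)
save(c,"home.png",(u-40,v-40,u+40,v+40),7)
E
```

```text
time: 15.2
ee_pos: [0.5367, -0.1545, 0.1789]
tcp_rot: [179.7, -0.0, 170.2]
wrist_force: [-4.1, 2.4, 8.7]
opening: 0.0245
```

View pics/home.png

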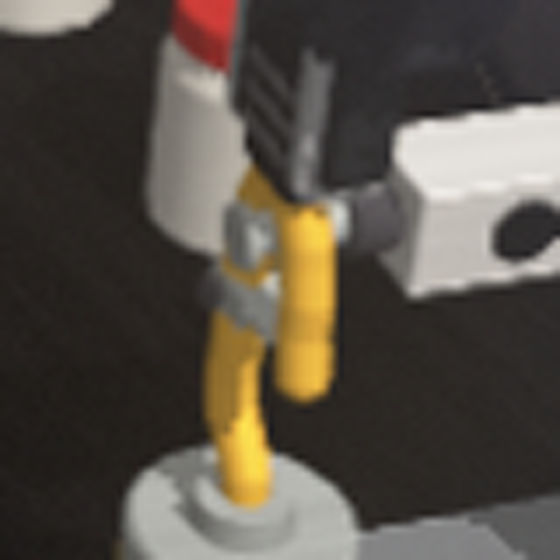

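Latch is seen level across the throat at (255,300), below the pin (250,235). I confirm by raising 7 mm (no spring force expected), then reseat lightly.

```bash
python3 -m pendant '[[0,[0,0,3],[0,0,0]],[0,[0,0,7],[0,0,0]],[0,[0,0,7],[0,0,0]],[0,[0,0,7],[0,0,0]]]'; python3 -m pendant '[[0,[0,0,-3],[0,0,0]],[0,[0,0,-5],[0,0,0]],[0,[0,0,-6],[0,0,0]],[0,[0,0,-6],[0,0,0]]]'
```

```text
time: 15.75
ee_pos: [0.5367, -0.1545, 0.1855]
tcp_rot: [179.7, -0.1, 170.2]
wrist_force: [-0.5, -0.7, -6.3]
opening: 0.0248
time: 16.25
ee_pos: [0.5366, -0.1545, 0.1794]
tcp_rot: [179.7, -0.1, 170.2]
wrist_force: [-0.4, 0.0, -5.7]
opening: 0.0246
```

```bash
python3 -m pendant '[[0,[0,0,-0.6],[0,0,0]],[0,[0,0,-0.8],[0,0,0]],[0,[0,0,-0.8],[0,0,0]]]' 20; python3 -m pendant '[[31,[0,0,0],[0,0,0]],[33,[0,0,0],[0,0,0]],[36,[0,0,0],[0,0,0]],[40,[0,0,0],[0,0,0]],[50,[0,0,0],[0,0,0]],[60,[0,0,0],[0,0,0]],[60,[0,0,0],[0,0,0]],[60,[0,0,0],[0,0,0]]]'
```

```text
time: 16.62
ee_pos: [0.5367, -0.1545, 0.1791]
tcp_rot: [179.7, -0.0, 170.2]
wrist_force: [-1.0, -0.2, -0.8]
opening: 0.0248
time: 17.62
ee_pos: [0.5367, -0.1545, 0.1791]
tcp_rot: [179.7, -0.0, 170.2]
wrist_force: [-0.1, 0.2, -0.5]
opening: 0.0511
```

Released; now straight up, then wait for any swing to settle.

```bash
python3 -m pendant '[[60,[0,0,5],[0,0,0]],[60,[0,0,15],[0,0,0]],[60,[0,0,35],[0,0,0]],[60,[0,0,60],[0,0,0]],[60,[0,0,90],[0,0,0]],[60,[-20,20,120],[0,0,0]],[60,[-60,40,140],[0,0,0]],[60,[-100,60,140],[0,0,0]],[60,[-120,80,140],[0,0,0]],[60,[-120,80,140],[0,0,0]],[60,[-120,80,140],[0,0,0]],[60,[-120,80,140],[0,0,0]],[60,[-120,80,140],[0,0,0]],[60,[-120,80,140],[0,0,0]]]'; python3 - <<'E'
from h import *
c=camera("scene");t=camera("top")
for k in(c,t):
    for l in("check_weight","jar_acid","timer","weight_mid","weight_small"):print(l,[(np.round(r["position"],3).tolist(),round(r["confidence"],2)) for r in pinpoint(k,l)][:3])
save(c,"end.png",(230,150,480,350),3)
im1=c["img"].astype(int)
c2=camera("scene");print("diff",abs(c2["img"][200:330,310:400].astype(int)-im1[200:330,310:400]).max())
E
```

```text
time: 19.38
ee_pos: [0.417, -0.0747, 0.3188]
tcp_rot: [179.7, -0.1, 170.2]
wrist_force: [-0.3, -0.6, -0.6]
opening: 0.0514
check_weight [([0.479, 0.271, -0.0], 0.64), ([0.536, -0.155, 0.046], 0.61), ([0.379, 0.281, -0.001], 0.61)]
jar_acid [([0.668, 0.035, -0.001], 0.97)]
timer [([0.391, -0.017, 0.0], 0.59), ([0.601, -0.169, 0.004], 0.21)]
weight_mid [([0.485, 0.145, 0.006], 0.22)]
weight_small [([0.485, 0.146, 0.008], 0.81), ([0.536, -0.153, 0.158], 0.57)]
check_weight [([0.476, 0.271, -0.001], 0.95), ([0.376, 0.281, 0.002], 0.9), ([0.536, -0.154, 0.045], 0.65)]
jar_acid [([0.665, 0.029, 0.001], 0.75)]
timer [([0.391, -0.02, -0.007], 0.65), ([0.536, -0.154, 0.112], 0.3), ([0.669, 0.033, 0.0], 0.17)]
weight_mid [([0.413, 0.14, 0.009], 0.51)]
weight_small [([0.484, 0.147, 0.006], 0.48), ([0.535, -0.152, 0.046], 0.27)]
diff 7
```

View pics/end.png

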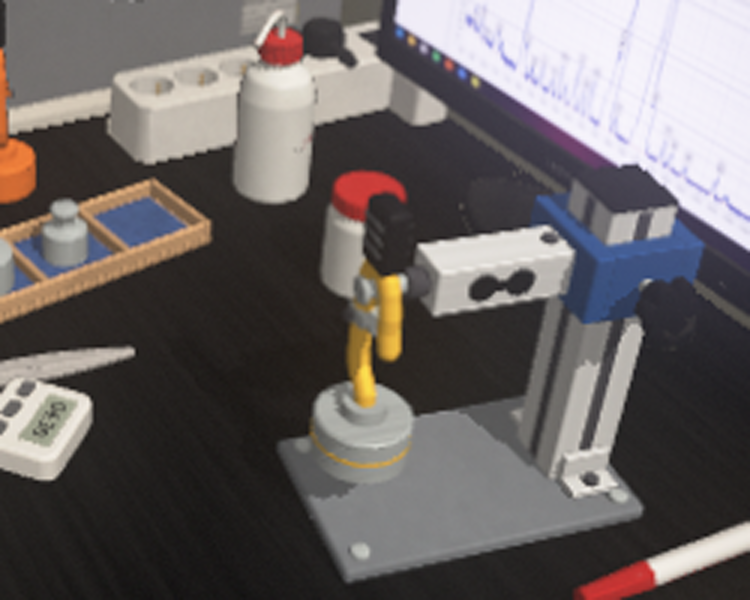

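The weight hangs upright on the pin (hook on pin at (370,288), latch level at (362,318)). It is still, and the robot is clear of it.

```bash
python3 -c "from workcell import *; print(job_done())"
```

```text
the job is handed in; nothing more can be done
None
```

The yellow-hooked check weight now hangs freely and still on the load cell's pin with its latch shut, and the job was handed in at about 19.5 s.

I took the weight from the tray, brought its mouth in level over the pin and centred the throat by a light touch against the spine. I then pressed it down in small steps until the pin was home. The highest push I read was about 15 N, but I only read the force at the end of each step, so brief peaks in between were not seen.

**Latch:**
- The sideways spring force dropped away just before the pin was home.
- The camera showed the latch level across the throat below the pin.
- Before letting go, a 7 mm lift met no spring force and only the weight's own pull.

**After release:**
- Both cameras place the weight at about (0.536, -0.155, 0.045), where it should hang.
- Two pictures in a row showed no visible movement (largest pixel change 7).
- The jar, timer and two other weights were found where they had been. One scene-view report for the mid weight was a low-confidence false hit, but the top view confirmed its place.

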